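# Open the mounting clamp and hold it at the mark

### The job

I want to slip a freshly glued collage board into the bench clamp, so open it for me: first turn the black pressure knob anticlockwise, all the way back to its zero stop, and only then pull the orange spring-loaded handle out until its white pointer is level with the red mark on the scale. It springs shut if released, so keep hold of it there: finish while still holding it at the mark, not letting go. Leave everything else on the table where it is.

Things in the scene. Friction and masses are not known exactly. Their poses are not given: they have to be found in the camera images.
- clamp: grey clamp plate bolted to the table, 14 mm thick, spanning x -190..110, y -100..100 mm; origin on the table, z up. The handle pulls along clamp -x (towards the robot, within 0.35 rad). Fixed jaw at x 81..105, y -15..95 mm, 54 mm high. A dark block 75 x 75 mm, top 44 mm above the table, at x 0, y -55 mm, carries the knob
- knob (a joint): angle of the black knob, rad: 0 at its zero stop, growing clockwise seen from above (to 2.9); starts between 0.9 and 2.6. Turn it anticlockwise to bring it to 0; friction about 0.04 N m, it stays where it is left
- knob_grip (a point): grip point on the knob's upright axis, 81 mm above the table. Grip bar 46 mm long, 14 mm thick, 54 to 88 mm high, on a 48 mm disc over a 72 mm ring (top 50 mm high). Site x lies along the bar and turns with it; a white line is on the bar's -x half. At zero the bar lies along clamp x, its white line at the yellow tick on the ring's clamp -x side
- slide: spring-loaded slide: handle, draw bar, pointer, moving jaw; axes as the clamp's; origin at table level under the handle. At rest at clamp x -85, y 40 mm; slides 90 mm along clamp -x. A spring pulls it shut: 4.5 N at rest, 1.1 N more each 10 mm. The moving jaw, 54 mm high, 110 mm wide, is 146 to 162 mm behind the handle
- slide_grip (a point): grip point on the orange handle, 62 mm above the table. The handle is an upright plate 16 mm thick along clamp x, 50 mm wide along y, 30 to 80 mm above the table; free in front and 120 mm behind, except for the draw bar (16 mm wide, top 29 mm high)
- slide_index (a point): tip of the handle's white pointer (4 mm wide bar sticking out sideways to clamp +y beside the handle's foot), 24 mm above the table, in line with the handle's middle
- mark: fixed red tab 10 x 10 mm, 12 mm high, on the scale strip beside the pointer's path; axes as the clamp's; origin under its centre. The pointer is at the mark when both have the same clamp x; that is 35 to 70 mm along clamp -x from the pointer's rest place
- glue_stick: upright green glue stick with a white cap, 28 mm across, 92 mm tall; origin at the centre of its underside. Bystander
- glue_bottle: small upright white glue bottle with an orange cap, 48 mm across, 95 mm tall; origin at the centre of its underside. Bystander
- tape_roll: cardboard-brown tape roll lying flat, 74 mm across, 24 mm high; origin at the centre of its underside. Bystander
- scissors: open paper scissors lying flat, black rings, steel blades, about 210 mm long, 10 mm high; origin at the pivot, on the table. Bystander
- roller: hand roller with a wooden handle and a black rubber roll 80 mm wide, about 160 mm long, 32 mm high; origin near its middle, on the table. Bystander
- pencil_mug: blue mug with pencils, 76 mm across, 90 mm tall (pencils to 190 mm); origin at the centre of its underside. Bystander

How it is judged:
On the way, in this order (a step that is already met when the one before it is completed fails the run):
1. the knob is back at its zero stop, the handle still home (value of joint knob below 0.12 rad and x of slide_index in the frame of clamp above -0.1 m), for 0.2 s.
2. the handle is held by the fingers with its pointer at the mark (x of slide_index in the frame of mark between -0.006 and 0.006 m and contact force between the fingers and slide above 3 N and value of joint knob below 0.12 rad), for 0.5 s.
At the end, for the whole second after the job is handed in: the robot's fingers hold the handle (over 3 N) still, its pointer within 6 mm of the middle of the red mark along the slide, and the knob is within 0.12 rad of its zero stop (all of step 2 and linear speed of slide below 0.01 m/s); the arm keeps its last pose, push and grip.
It fails at once if the handle is pulled out (over 15 mm) before the knob is back at zero (value of joint knob above 0.2 rad and x of slide_index in the frame of clamp below -0.1 m).
It fails at once if a bystander is shifted by more than 30 mm or knocked over (distance of any of glue_stick, glue_bottle, tape_roll, scissors, roller, pencil_mug from where it was at the start of the episode above 0.03 m or angle between any of glue_stick, glue_bottle, tape_roll, scissors, roller, pencil_mug's own z axis and vertical above 0.6 rad).
It also fails if it takes over 61 s, if anything falls off the work surface, if the arm or the gripper's body presses on something with over 40 N, if the wrist force passes 120 N, or if a joint passes its speed limit or range.

### The arm

A 6-joint arm with a two-finger parallel gripper is mounted at the origin on the work surface. World frame = base frame: x ahead of the robot, y to its left, z up, the work surface at z = 0. Lengths are in m, angles in rad, forces in N, time in s.
With the tool pointing down it reaches from about 0.35 to 0.875 m from the base axis. Payload 4.2 kg.
Tool frame: the origin (TCP) lies at the centre of the arm's flange, where the gripper is bolted on; the fingertips stand 173 mm ahead of it and the grasp point (between the pads) lies 155 mm ahead of it; z points along the fingers, y is the direction in which the jaws open and shut (so a half turn about z gives the same grasp; the last joint's range is limited). The gripper opens to 85 mm and grips with 20 to 120 N. Pads are 22 mm wide; open, the fingers measure 114 mm over their backs; the gripper's body (76 mm by 85 mm) begins 54 mm behind the grasp point. The pads swing forward as they close: fully open they stand 13 mm farther back than shut.
Start: joints at [-0.984, 0.385, 0.008, 0, -1.194, -0.259], TCP at [0.201, -0.592, 0.405] pointing down, gripper open.
Joint ranges: [-3.14, 3.14], [-1.21, 2.06], [-1.07, 1.41], [-3.16, 2.05], [-2.99, -0.16], [-3.1, 3.1]. Speed limits (rad/s): [2.79, 2.79, 3.14, 3.14, 3.14, 3.14].

### API

Orientations are given as a unit quaternion [w, x, y, z].
In Python, from workcell import reach, line_to, move_joints, command_gripper, sleep, solve_ik, observe, snapshot, MotionError, finish_job, boxes_of, mark_of gives the robot as it stands. Calls block until the motion is done:
- reach(position, orientation): joint-space move of the TCP to a pose.
- line_to(position, velocity=0.15, attitude=None, contact_N=None): straight line of the TCP; attitude=None keeps the orientation; velocity is the mean speed in m/s. With contact_N (N) it stops when the force on the tool has changed by that much, and returns True; else False.
- move_joints(angles): joint-space move.
- command_gripper(opening): finger opening in m; the grip force is fixed at half the most; returns when the fingers have stopped.
- sleep(seconds).
- solve_ik(position, orientation): joint angles nearest the present ones, or None.
- observe(): the state.
- snapshot(name): name is "side" or "top" or "wrist"; returns a dict with "img" (480x640x3 uint8, blue, green, red), "range_z" (480x640 float32, m along the optical axis (not along the pixel's ray), 0 where there is no reading), "intrinsics" (3x3 intrinsics, pixels), "R" (3x3) and "t" (3): a world point X has camera coordinates R X + t. Camera axes: x right, y down, z forward; pixel columns grow to the right and rows downward; lengths in m; the calibration is good to about 2 mm. A picture is of the moment at which its call begins.
A pose or a line that the arm cannot do raises MotionError and nothing moves.
- finish_job(): hands the job in, once; it reports no verdict.
Trained networks look in a picture, given as the dict that the camera call returned (one of the last four; its "shot" number tells which), for a name from the list of things; names that differ only in an ending like _2 or _b are one class to them, and where a whole thing is asked for, a point or a joint stands for the part that bears it (a point fixed in the world has none). Each returns a list of dicts, best first, with "confidence" (0 to 1); they miss things now and then, are a little off and sometimes report something else, mostly with a low value. They report only what shows in the picture. A call takes as long as a camera call.
- boxes_of(picture, label): "extent" ([left, top, right, bottom] in pixels, round what is visible of it).
- mark_of(picture, label): "at" ([column, row] in pixels: a listed point, or the origin of a listed thing).
The state is a dict: "time": time; "qpos": joint angles; "joint_velocities": joint speeds; "tau": joint torques, N m; "eef_pos": TCP position; "tcp_rot": TCP orientation; "contact_force": force on the tool from outside, world axes, zero at the start; "moment": the same for the moment, N m; "width": finger opening in m.
Only numpy, scipy, OpenCV 4.12 (cv2) and the standard library are available. Lean on these libraries where they do the work, as an engineer would, in place of code of your own. Each camera call takes 0.05 s, during which the arm holds its last target. There are 200 camera calls.

## Working session

There is one attempt and no reset: what is moved stays moved. The work goes in short steps, each a Python script; the robot and the scene stay as the last script left them, time stands still between calls to the robot, and variables do not carry over. Pictures are saved under pics/ and viewed, about 8 in all and at most 12, crops included, and the job is handed in when it is done.

```bash
mkdir -p pics; cat > h.py <<'E'
import numpy as np, cv2
from workcell import *
def ray(s,px,z):
    K,R,t=np.array(s["intrinsics"]),np.array(s["R"]),np.array(s["t"])
    d=R.T@np.linalg.solve(K,[px[0],px[1],1]); c=-R.T@t
    return c+d*(z-c[2])/d[2]
def proj(s,X):
    p=np.array(s["intrinsics"])@(np.array(s["R"])@np.array(X)+np.array(s["t"])); return p[:2]/p[2]
E
python3 - <<'E'
from h import *
s=snapshot("top"); cv2.imwrite("pics/top.png",s["img"])
w=snapshot("side"); cv2.imwrite("pics/side.png",w["img"])
for n,z in [("clamp",0),("knob_grip",.081),("slide_grip",.062),("slide_index",.024),("mark",0),("pencil_mug",0),("glue_bottle",0),("glue_stick",0),("tape_roll",0),("scissors",0),("roller",0)]:
    for d in mark_of(s,n)[:2]: print(n,d["confidence"],np.round(d["at"],1),ray(s,d["at"],z).round(4))
    for d in mark_of(w,n)[:1]: print("   side",d["confidence"],np.round(d["at"],1),ray(w,d["at"],z).round(4))
print(observe()["time"],s["R"],s["t"])
E
```

```text
clamp 0.86 [333.6 221.1] [ 0.6261 -0.019   0.    ]
   side 0.89 [306.7 252.2] [ 0.6217 -0.0087  0.    ]
knob_grip 0.79 [359.  212.8] [ 0.6333 -0.0696  0.081 ]
knob_grip 0.22 [145.3 333.8] [0.3642 0.3735 0.081 ]
   side 0.77 [304. 209.] [ 0.6345 -0.0614  0.081 ]
slide_grip 0.6 [319.  259.2] [0.5315 0.0142 0.062 ]
   side 0.68 [395.3 161.7] [ 0.4416 -0.3004  0.062 ]
slide_index 0.79 [296.7 260.4] [0.5303 0.0636 0.024 ]
slide_index 0.44 [143.8 254.9] [0.5334 0.4068 0.024 ]
   side 0.7 [345.6 270.1] [0.5274 0.0559 0.024 ]
mark 0.48 [297.1 291.7] [0.4604 0.0611 0.    ]
   side 0.37 [374.9 278.2] [0.465  0.0481 0.    ]
pencil_mug 0.6 [143.8 254. ] [0.5373 0.415  0.    ]
glue_bottle 0.57 [401.  222.5] [ 0.6273 -0.1767  0.    ]
   side 0.6 [320.7 205.9] [ 0.6148 -0.1742  0.    ]
glue_stick 0.71 [399.  176.8] [ 0.7364 -0.1714  0.    ]
glue_stick 0.34 [400.8 221.7] [ 0.6292 -0.1762  0.    ]
   side 0.85 [274.5 202.8] [ 0.731  -0.1702  0.    ]
tape_roll 0.93 [261.8 245.8] [0.5636 0.1457 0.    ]
tape_roll 0.54 [140.3 254.9] [0.535  0.4228 0.    ]
   side 0.67 [319.6 310.5] [0.5683 0.1506 0.    ]
scissors 0.76 [493.8 302. ] [ 0.4484 -0.3919  0.    ]
   side 0.81 [395.4 162.4] [ 0.439  -0.3885  0.    ]
roller 0.78 [144.3 329.4] [0.3672 0.4023 0.    ]
   side 0.75 [420.5 447. ] [0.3681 0.3994 0.    ]
1.2 [[ 0.02546886 -0.99945157  0.02116366]
 [-0.99242516 -0.02782361 -0.11965845]
 [ 0.12018167 -0.01795578 -0.99258952]] [0.00308182 0.58337987 1.06338982]
```

View pics/top.png

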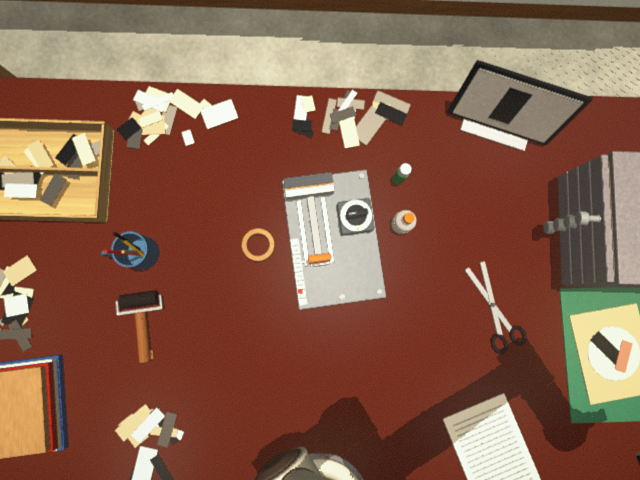

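View pics/side.png

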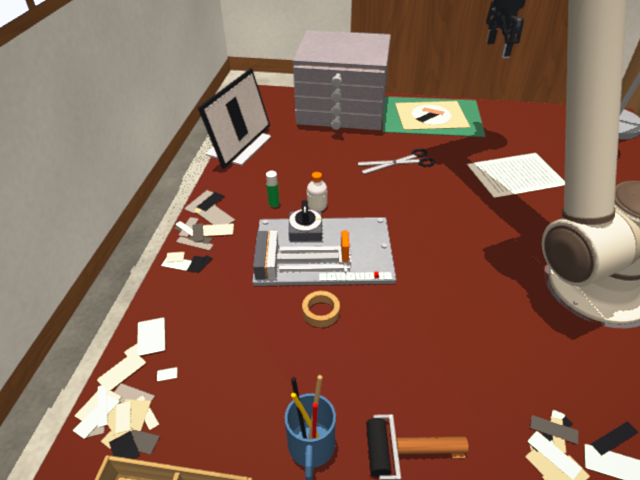

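The top view shows the clamp plate at columns 283–385 and rows 171–308, tilted about 8°. The knob is at (356,214), the orange handle at (319,259) and the red mark near (300,291). The side view agrees. The bottle and glue stick stand to the right of the knob. Next I'll take a wrist view for a closer look.

```bash
python3 - <<'E'
from h import *
from scipy.spatial.transform import Rotation as Rn
o=observe(); print(o["tcp_rot"])
def q(yaw): # tool y axis along world yaw, z down
    y=np.array([np.cos(yaw),np.sin(yaw),0]); z=np.array([0,0,-1.]); x=np.cross(y,z)
    return Rn.from_matrix(np.c_[x,y,z]).as_quat(scalar_first=True)
for yw in (1.72,-1.42): print(yw,solve_ik([.58,-.02,.42],q(yw)))
cands=[(abs(j[5]),yw) for yw in (1.72,-1.42) if (j:=solve_ik([.58,-.02,.42],q(yw))) is not None]
yw=min(cands)[1]; reach([.56,-.02,.42],q(yw))
s=snapshot("wrist"); cv2.imwrite("pics/w1.png",s["img"])
for n,z in [("clamp",0),("knob_grip",.081),("slide_grip",.062),("slide_index",.024),("mark",0.012)]:
    for d in mark_of(s,n)[:2]: print(n,d["confidence"],np.round(d["at"],1),ray(s,d["at"],z).round(4))
print(observe()["time"],yw)
E
cat >> h.py <<'E'
from scipy.spatial.transform import Rotation as Rn
def q(yaw): # tool y along world yaw, z down
    y=np.array([np.cos(yaw),np.sin(yaw),0]); z=np.array([0,0,-1.]); x=np.cross(y,z)
    return Rn.from_matrix(np.c_[x,y,z]).as_quat(scalar_first=True)
E
```

```text
[-1.12797879e-05 -1.63170168e-01  9.86597940e-01  2.91752170e-05]
1.72 [ 0.24448838  0.29846075 -0.08095637  0.         -1.19137921 -1.66608104]
-1.42 [ 0.24448838  0.29846075 -0.08095637  0.         -1.19137921  1.47710427]
clamp 0.78 [318.8 149.7] [ 0.6236 -0.0107  0.    ]
knob_grip 0.56 [379.6 150.3] [ 0.6327 -0.0648  0.081 ]
slide_grip 0.69 [279.1 235. ] [0.5352 0.0172 0.062 ]
slide_grip 0.35 [458.9 174.3] [ 0.6221 -0.149   0.062 ]
slide_index 0.7 [245.1 232.4] [0.5215 0.0591 0.024 ]
mark 0.51 [248.4 276.1] [0.4631 0.0527 0.012 ]
3.9 -1.42
```

View pics/w1.png

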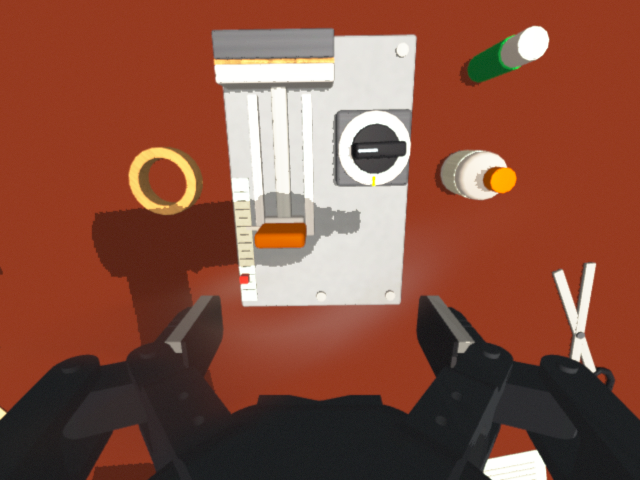

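The wrist view shows the bar lying across, with its white line to the left (358,150), the yellow tick at the bottom (374,181), the handle at (281,236) and the red mark at (245,279). The knob is therefore about 1.55 rad from zero, and anticlockwise brings the line from left to bottom. I'll refine this with depth.

```bash
cat >> h.py <<'E'
def cloud(s):
    D=s["range_z"]; v,u=np.mgrid[:480,:640]; K=np.array(s["intrinsics"])
    P=np.stack([(u-K[0,2])/K[0,0]*D,(v-K[1,2])/K[1,1]*D,D],-1)-np.array(s["t"])
    return P@np.array(s["R"]), D>0
E
python3 - <<'E'
from h import *
s=snapshot("wrist"); P,ok=cloud(s); hsv=cv2.cvtColor(s["img"],cv2.COLOR_BGR2HSV)
def sel(c,r,z0,z1): return P[ok&(np.hypot(P[...,0]-c[0],P[...,1]-c[1])<r)&(P[...,2]>z0)&(P[...,2]<z1)]
def rect(p):
    (c,wh,a)=cv2.minAreaRect((p[:,:2]*1000).astype(np.float32)); return np.round(c,1),np.round(wh,1),round(a,1),len(p),np.median(p[:,2]).round(4)
print("bar",rect(sel((.633,-.065),.04,.08,.1)))
print("handle",rect(sel((.535,.015),.045,.073,.09)))
print("block",rect(sel((.633,-.065),.055,.038,.048)))
pl=P[:330][ok[:330]]; pl=pl[(pl[:,2]>.008)&(pl[:,2]<.02)&(abs(pl[:,1])<.13)&(pl[:,0]>.4)&(pl[:,0]<.76)]
print("plate",rect(pl))
red=(s["img"][...,2]>150)&(s["img"][...,1]<60)&(s["img"][...,0]<60)
red[:,:225]=0;red[:,265:]=0;red[:262]=0;red[295:]=0
v,u=np.nonzero(red);print("red",len(u),u.mean(),v.mean(),rect(P[red]),P[red].mean(0),ray(s,(u.mean(),v.mean()),.012))
print([ray(s,c,.014).round(4) for c in ((414,37),(242,305),(400,304))])
E
```

```text
bar (array([633.3, -64.4]), array([14. , 44.8]), 11.0, 832, np.float64(0.0876))
handle (array([534.3,  14.9]), array([16.2, 49.8]), 9.6, 813, np.float64(0.0793))
block (array([633.4, -65.2]), array([75.1, 74.5]), 9.3, 1409, np.float64(0.0434))
plate (array([581. ,   8.9]), array([300.1, 252.8]), 9.3, 30138, np.float64(0.014))
red 0 nan nan (array([0., 0.]), array([0., 0.]), 0.0, 0, np.float64(nan)) [nan nan nan] [nan nan nan]
[array([ 0.7458, -0.0886,  0.014 ]), array([0.4239, 0.057 , 0.014 ]), array([ 0.4546, -0.1386,  0.014 ])]<stdin>:13: RuntimeWarning: Mean of empty slice.
  ret = ret.dtype.type(ret / rcount)
  return _methods._mean(a, axis=axis, dtype=dtype,
  ret = um.true_divide(
```

```bash
python3 - <<'E'
from h import *
im=cv2.imread("pics/w1.png").astype(int)[262:296,228:262]
m=(im[...,2]-im[...,1]>90)&(im[...,2]-im[...,0]>90)
v,u=np.nonzero(m); print("red px",len(u),u.min()+228,u.max()+228,v.min()+262,v.max()+262,u.mean()+228,v.mean()+262)
s=snapshot("wrist"); print("mark",ray(s,(u.mean()+228,v.mean()+262),.011))
yaw=np.radians(11.); c=np.array([.6333,-.0648])
command_gripper(.05)
reach([*c,.40],q(yaw)); line_to([*c,.081+.155+.03],velocity=.2)
hit=line_to([*c,.081+.155],velocity=.05,contact_N=8)
print("hit",hit,observe()["eef_pos"])
if not hit:
    command_gripper(0); o=observe(); print(o["width"],o["contact_force"],o["moment"],o["qpos"],o["time"])
E
```

```text
red px 76 230 248 266 283 242.82894736842104 278.9736842105263
mark [0.4578026  0.05957475 0.011     ]Traceback (most recent call last):
  File "<stdin>", line 8, in <module>
workcell.MotionError: the arm cannot take that pose within its joint ranges
```

```bash
python3 - <<'E'
from h import *
c=[.6333,-.0648]
for z in (.4,.35,.3,.236):
  for d in (-169,-79,11,101): print(z,d,(lambda j: None if j is None else np.round(j,2))(solve_ik([*c,z],q(np.radians(d)))))
print(observe()["qpos"])
E
```

```text
0.4 -169 [ 0.15  0.41  0.03  0.   -1.19  0.04]
0.4 -79 [ 0.15  0.41  0.03  0.   -1.19  1.61]
0.4 11 None
0.4 101 [ 0.15  0.41  0.03  0.   -1.19 -1.53]
0.35 -169 [ 0.15  0.44 -0.04  0.   -1.09  0.04]
0.35 -79 [ 0.15  0.44 -0.04  0.   -1.09  1.61]
0.35 11 None
0.35 101 [ 0.15  0.44 -0.04  0.   -1.09 -1.53]
0.3 -169 [ 0.15  0.49 -0.1   0.   -0.98  0.04]
0.3 -79 [ 0.15  0.49 -0.1   0.   -0.98  1.61]
0.3 11 None
0.3 101 [ 0.15  0.49 -0.1   0.   -0.98 -1.53]
0.236 -169 [ 0.15  0.56 -0.16  0.   -0.85  0.04]
0.236 -79 [ 0.15  0.56 -0.16  0.   -0.85  1.61]
0.236 11 None
0.236 101 [ 0.15  0.56 -0.16  0.   -0.85 -1.53]
[ 2.53582059e-01  2.64142134e-01 -1.29078366e-01  1.84178501e-05
 -1.17759248e+00  1.46808310e+00]
```

```bash
python3 - <<'E'
from h import *
yaw=np.radians(-169.); c=np.array([.6333,-.0648])
reach([*c,.40],q(yaw)); line_to([*c,.081+.155+.03],velocity=.2)
hit=line_to([*c,.081+.155],velocity=.05,contact_N=8)
print("hit",hit,observe()["eef_pos"])
if not hit:
    command_gripper(0); o=observe(); print(o["width"],o["contact_force"],o["moment"],o["qpos"],o["time"])
    if o["width"]>.008:
        j=np.array(o["qpos"]); m0=o["moment"][2]
        for a in (.4,.4,.4,.15)+(.04,)*8:
            j[5]+=a; move_joints(j); o=observe(); print(round(j[5],3),np.round(o["qpos"][5],3),np.round(o["moment"],2),np.round(o["contact_force"],1),o["width"])
            if abs(o["moment"][2]-m0)>.5: break
        print(o["time"],o["eef_pos"])
        s=snapshot("wrist"); cv2.imwrite("pics/w2.png",s["img"])
E
```

```text
hit False [ 0.63345711 -0.06480673  0.23599525]
0.012879976887178258 [-0.00368785 -0.19112534  1.99876961] [ 0.08075847  0.01803948 -0.04870808] [ 1.51817633e-01  5.59156832e-01 -1.62575505e-01  2.25558546e-04
 -8.47866242e-01  4.01355277e-02] 7.7083
0.44 0.438 [ 0.06 -0.1   0.03] [ 0.6 -0.2 -0.2] 0.012910614111315988
0.84 0.837 [ 0.16 -0.24  0.04] [ 0.6 -0.  -0.1] 0.013027620943801268
1.24 1.236 [ 0.4  -0.24  0.02] [1.  1.6 0.5] 0.012480775646500266
1.39 1.385 [ 0.57 -0.29  0.05] [ 1.7  1.7 -0.4] 0.012896325432753248
1.43 1.427 [ 0.68 -0.42  0.01] [2.  2.5 0.4] 0.01281265464538051
1.47 1.468 [ 0.82 -0.51  0.11] [1.6 3.3 0.1] 0.012918888070840712
1.51 1.508 [ 0.94 -0.52  0.04] [ 1.9  3.5 -0.2] 0.012688150911783895
1.55 1.548 [ 1.07 -0.56  0.05] [1.6 4.  0.5] 0.012769498401691422
1.59 1.588 [ 1.25 -0.6  -0.31] [ 2.   4.3 -0.5] 0.012961374494819456
1.63 1.625 [ 1.35 -0.75 -1.55] [1.5 4.9 1. ] 0.012950401186912623
10.875 [ 0.63361062 -0.0647671   0.2365969 ]
```

View pics/w2.png

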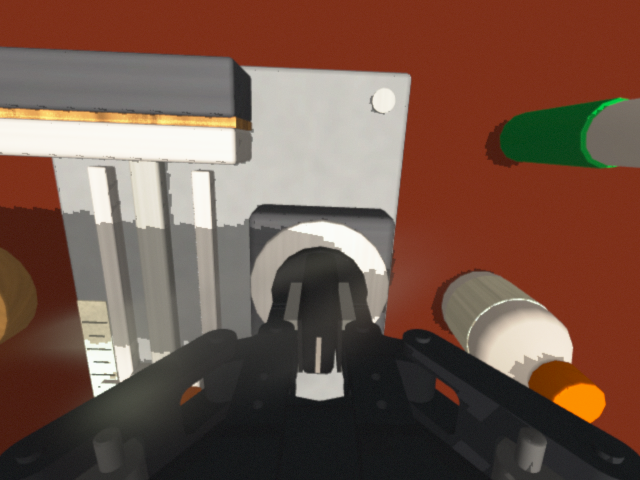

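The white line now points down, towards clamp −x, and the moment jumped at 1.59 rad as predicted, so the knob is at its stop. I'll relax the torque, release and lift, then look again to verify the knob and measure the mark.

```bash
python3 - <<'E'
from h import *
j=np.array(observe()["qpos"]); j[5]=1.588; move_joints(j); 
command_gripper(.05); p=np.array(observe()["eef_pos"]); line_to([p[0],p[1],.30],velocity=.15)
reach([.52,-.0,.36],q(np.radians(-80.7)))
s=snapshot("wrist"); P,ok=cloud(s); im=s["img"].astype(int)
sel=ok&(np.hypot(P[...,0]-.6333,P[...,1]+.0648)<.04)&(P[...,2]>.08)&(P[...,2]<.1)
if sel.sum()>50: print("bar",cv2.minAreaRect((P[sel][:,:2]*1000).astype(np.float32)))
m=((im[...,2]>2.2*im[...,1])&(im[...,2]>2.2*im[...,0])&(im[...,2]>90)&ok&(P[...,2]>.004)).astype(np.uint8)
n,l,st,ce=cv2.connectedComponentsWithStats(m)
th=np.radians(9.3); R2=np.array([[np.cos(th),np.sin(th)],[-np.sin(th),np.cos(th)]]); o=np.array([.6244,-.0105])
for i in range(1,n):
    if st[i,4]>25:
        r=l==i; x=R2@(ray(s,ce[i],.012)[:2]-o); print(st[i],ce[i].round(1),x.round(4), (P[r].mean(0)).round(4))
for nm,z in (("mark",.012),("slide_index",.024)):
    for d in mark_of(s,nm)[:1]: print(nm,d, R2@(ray(s,d["at"],z)[:2]-o))
cv2.imwrite("pics/w3.png",s["img"]); print(observe()["time"])
E
```

```text
bar ((633.0552978515625, -64.65271759033203), (45.103668212890625, 14.348127365112305), 9.440373420715332)
[569 124  19  29 151] [577.2 135.3] [-0.0235 -0.2081] [ 0.6242 -0.1651  0.0867]
[273 199  60  13 448] [302.5 203.9] [-0.0866  0.0435] [0.5416 0.0172 0.0642]
[273 214  55  11 320] [297.7 221. ] [-0.1036  0.0485] [0.5305 0.0187 0.0798]
[249 262  12  11 114] [254.3 267.1] [-0.1518  0.0938] [0.4644 0.0558 0.0242]
mark {'at': [254.5, 264.7], 'confidence': 0.42} [-0.14922252  0.0934232 ]
slide_index {'at': [256.7, 204.8], 'confidence': 0.98} [-0.08532195  0.0855684 ]
12.975
```

View pics/w3.png

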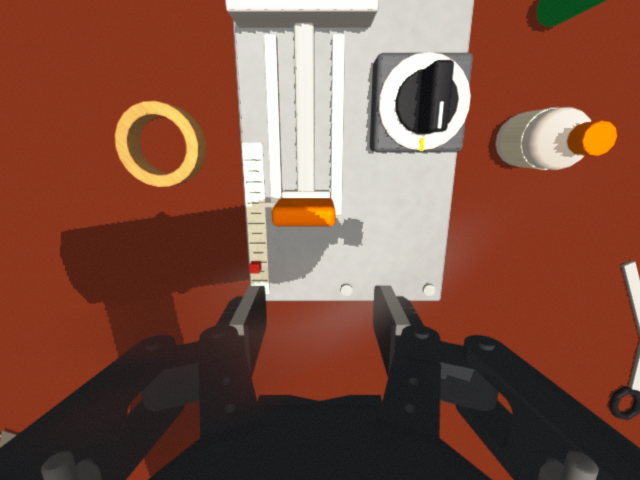

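The knob is at zero: the bar is at 9.4° against the clamp's 9.3°, with its line at the tick (422,145). The red mark at (254,267) lies at clamp x ≈ −0.147, so the pull is about 62 mm. Now I'll grasp the handle and pull.

```bash
python3 - <<'E'
from h import *
th=np.radians(9.3); yaw=th-np.pi; c=np.array([.5343,.0149]); ux=np.array([np.cos(th),np.sin(th)])
reach([*c,.33],q(yaw)); line_to([*c,.247],velocity=.2)
hit=line_to([*c,.217],velocity=.05,contact_N=8); print("hit",hit)
if not hit:
    command_gripper(0); o=observe(); print(o["width"],np.round(o["contact_force"],1),o["eef_pos"])
    if o["width"]>.009:
        p=np.array(o["eef_pos"]); 
        d=.0622; line_to([*(p[:2]-ux*d),p[2]],velocity=.06); sleep(.3)
        o=observe(); print(o["width"],np.round(o["contact_force"],1),(np.array(o["eef_pos"])-p).round(4),o["time"])
s=snapshot("wrist"); cv2.imwrite("pics/w4.png",s["img"])
for n in ("mark","slide_index"): print(n,mark_of(s,n)[:1])
b=snapshot("side"); t=snapshot("top")
for k in (b,t):
  for n,z in (("mark",.014),("slide_index",.024)):
    for d in mark_of(k,n)[:1]: print(n,d["confidence"],d["at"],ray(k,d["at"],z)[:2].round(4), ux@(ray(k,d["at"],z)[:2]-[.6244,-.0105]))
cv2.imwrite("pics/m4.png",np.hstack([cv2.resize(b["img"][240:300,320:400],None,fx=5,fy=5,interpolation=2),cv2.resize(t["img"][255:315,275:355],None,fx=5,fy=5,interpolation=2)]))
E
```

```text
hit False
0.015405805745642846 [-0.3  1.6  2.3] [0.53439011 0.01494858 0.21739364]
0.0153073129332926 [11.4 -1.8 -8.7] [-0.0589 -0.0097  0.0001] 17.5917
mark []
slide_index []
mark 0.46 [376.1, 277.6] [0.4627 0.0589] -0.14834372335121282
slide_index 0.98 [371.4, 270.4] [0.4739 0.0492] -0.13890778196207673
```

View pics/w4.png

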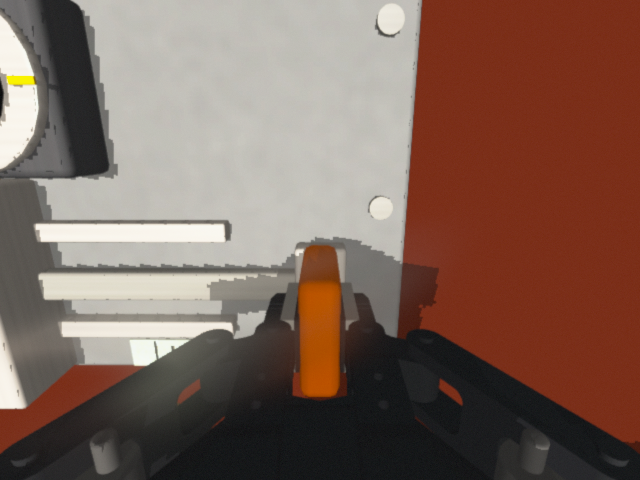

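View pics/m4.png

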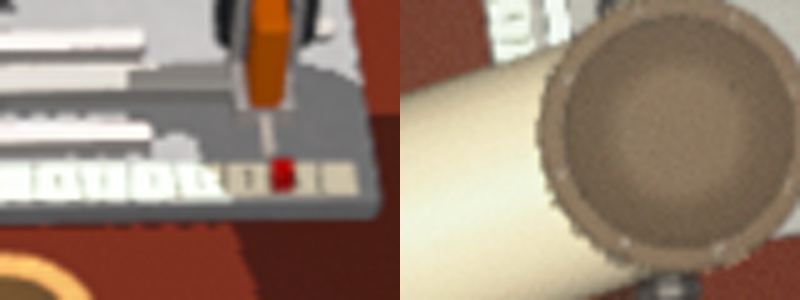

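The crop shows the pointer tip at about side pixel (374,270) and the red tab centred at about (376.6,275), so the pointer is a few mm short. The wrist view shows the handle firmly between the pads. I'll segment both in the side image for numbers.

```bash
cat >> h.py <<'E'
th=np.radians(9.3); ux=np.array([np.cos(th),np.sin(th)]); uy=np.array([-ux[1],ux[0]]); O=np.array([.6244,-.0105])
def gap():
    b=snapshot("side"); P,ok=cloud(b); im=b["img"].astype(int)
    m=(im[...,2]>2.2*im[...,1])&(im[...,2]>2.2*im[...,0])&(im[...,2]>110)
    m[:266]=0;m[285:]=0;m[:,:365]=0;m[:,390:]=0
    v,u=np.nonzero(m); print("red",len(u),u.min(),u.max(),v.min(),v.max(),u.mean().round(2),v.mean().round(2))
    for z in (.020,.026): r=ray(b,(u.mean(),v.mean()),z)[:2]-O; print("  z",z,ux@r,uy@r)
    print("  cloud",ux@(np.median(P[m],0)[:2]-O),np.median(P[m],0)[2])
    for d in mark_of(b,"slide_index")[:1]: r=ray(b,d["at"],.024)[:2]-O; print("tip",d,ux@r,uy@r)
    # predicted pixels for given clamp x at tip / tab height
    for x in (-.140,-.145,-.150):
        print(x,[proj(b,[*(O+ux*x+uy*y),z]).round(1).tolist() for y,z in ((.070,.024),(.085,.024),(.094,.026))])
    return b
E
python3 - <<'E'
from h import *
b=gap(); cv2.imwrite("pics/s5.png",cv2.resize(b["img"][255:290,350:400],None,fx=12,fy=12,interpolation=0))
o=observe(); print(o["eef_pos"],ux@(np.array(o["eef_pos"])[:2]-O))
E
```

```text
red 25 374 378 272 277 375.92 274.4
  z 0.02 -0.14789638979597586 0.09107921276864862
  z 0.026 -0.14696781807037457 0.09658207450112476
  cloud -0.1472931851571284 0.024281452705297243
tip {'at': [372.0, 270.4], 'confidence': 0.57} -0.1401612288083445 0.08326095154829961
-0.14 [[371.4, 265.8], [372.0, 271.0], [372.4, 273.5]]
-0.145 [[373.7, 265.8], [374.4, 271.0], [374.9, 273.5]]
-0.15 [[376.1, 265.7], [376.8, 270.9], [377.3, 273.5]]
[0.47547386 0.0052512  0.21745239] -0.14442315359035127
```

View pics/s5.png

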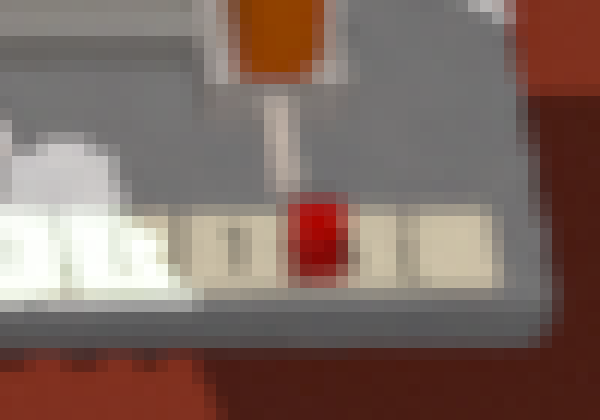

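The side image puts the pointer at about x −0.143 to −0.1447 and the mark at about −0.147, so I'll pull 3–4 mm further. The arm yields about 2.5 mm under the spring, so I'll command past that.

```bash
python3 - <<'E'
from h import *
p=np.array([.53439,.01495,.21739])
line_to([*(p[:2]-ux*.0660),p[2]],velocity=.03); sleep(.5)
o=observe(); print(o["width"],np.round(o["contact_force"],1),ux@(np.array(o["eef_pos"])[:2]-O),o["time"])
b=gap(); cv2.imwrite("pics/s6.png",cv2.resize(b["img"][255:290,350:400],None,fx=12,fy=12,interpolation=0))
sleep(.3);o2=observe(); print(np.abs(np.array(o2["eef_pos"])-o["eef_pos"]).max(),o2["joint_velocities"])
E
```

```text
0.015053515287798774 [11.1 -3.  -8.7] -0.14813897999771644 18.9167
red 25 374 378 272 277 375.92 274.4
  z 0.02 -0.14789638979597586 0.09107921276864862
  z 0.026 -0.14696781807037457 0.09658207450112476
  cloud -0.14727616198629073 0.024538408090687778
tip {'at': [374.4, 271.0], 'confidence': 0.81} -0.1450165727859834 0.085074909003087
-0.14 [[371.4, 265.8], [372.0, 271.0], [372.4, 273.5]]
-0.145 [[373.7, 265.8], [374.4, 271.0], [374.9, 273.5]]
-0.15 [[376.1, 265.7], [376.8, 270.9], [377.3, 273.5]]
2.9691020678786033e-05 [ 0.0016567  -0.00082392 -0.00090472  0.00116704  0.00029258 -0.00099095]
```

View pics/s6.png

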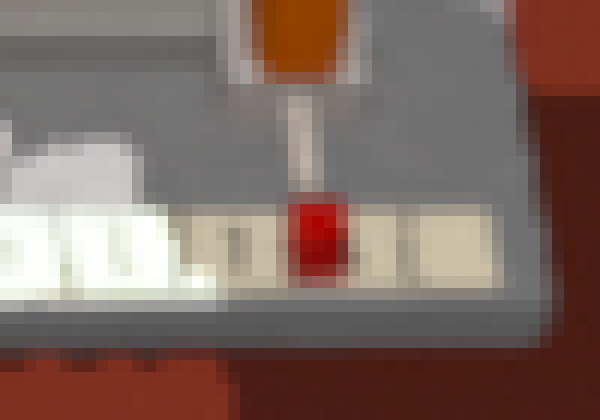

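The pointer tip at about (375.3,270) now runs into the middle of the red tab at (375.9,274). That is within about 2 mm, and it is steady. Handing in.

```bash
python3 -c "
from h import *
sleep(.3); o=observe(); print(o['width'],o['time']); finish_job()"
```

```text
0.015473511871360406 19.6167
the job is handed in; nothing more can be done
```

The clamp is open and the arm is still holding the handle at the red mark. I handed the job in at about 19.6 s of the 61 s allowed; no verdict is reported.

- **Knob:** I turned it about 1.55 rad anticlockwise until the torque jumped at the zero stop, then let go. A check afterwards showed the bar at 9.4° against the clamp's 9.3°, with its white line at the yellow tick.
- **Handle:** I gripped it and pulled it about 63 mm. My first pull stopped 3–4 mm short because the arm gave a little under the spring, so I pulled a bit further.
- **Last checks:** The arm was still, with the fingers closed on the handle (15 mm opening, about 11 N of spring pull). The mark is at clamp x ≈ −0.147 m. The estimates of the pointer disagree slightly: −0.145 from the trained network, about −0.147 from the side image and −0.148 from the arm's own position. All are within about 2 mm of the mark, inside the 6 mm limit.
- **Other items:** No contact was noticed with anything else on the table, but I did not re-measure those positions at the end.

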